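# Clip the camera target and hold the mirror on it

## Task

Take the spring clip with the round target off the wall of the wooden box and clip it, upright, on the middle of the top edge of the small upright board, pushed well down, with the target facing the mirror. Then take the grip on top of the sprung mirror, turn the mirror until the little tripod camera sees the target in the middle of the mirror, and finish while still holding it there, because it springs back when let go. Leave the other things on the table where they are.

Things in the scene. Friction and masses are not known exactly. Their poses are not given: they have to be found in the camera images.
- clip: black spring clip (clothes-peg type, 75 g, 26 mm wide along y), jaws down, handles up. Origin at the pivot pin (= clip_pivot); z up along the closed jaws, x across the jaws (the squeezing direction), y along the pin. Two flat handles rise to 41 mm above the pin in a V, 47 mm over their tops when closed on a 12 mm wall. The -x half is this body and carries the target outside its jaw
- clip_pivot (a point): centre of the clip's 14 mm thick pivot pin (the clip's origin). Pushed fully down, the pin rests on the edge: centre 7 mm above it. The clip starts so on the +y wall of the wooden box, target outwards, within 45 mm of the wall's middle. The rubber jaw pads lie 30 to 46 mm below the pin
- target (a point): centre of the face of the round target, 40 mm diameter, white with black rings, on the outside of the clip's -x jaw: 18 mm to -x and 30 mm below the pivot; it looks to the clip's -x
- clip_jaw (a joint): opening angle of the jaws, rad: 0 closed on a 12 mm wall, -0.28 closed on nothing, 0.5 fully open at its stop. Squeezing the handles along x opens it (about 5 N at their tops at first, up to 15 N at the stop); at the stop the handles stand parallel, 28 mm over their outsides, each half leans 0.25 rad and the jaw tips are 34 mm apart; let go, it springs shut
- woodbox: fixed dark wooden open box, 260 (x) x 140 (y) x 100 mm high, walls 12 mm thick; origin at the centre of its underside; the clip starts on its +y wall, whose middle plane is 64 mm to +y of the origin and whose top edge is 100 mm above the table
- rig: fixed plywood base plate, 130 (x) x 320 (y) x 12 mm, that carries the upright board (towards its -y end), the small camera (towards its +y end) and, between them, a brass screw 45 mm to +x of the origin; origin on the table, midway between board and camera; the mirror stands about 200 mm to its -x
- board: upright dark wooden board, 12 mm thick (x) and 50 mm wide (y), standing on the base plate; origin at the middle of its foot, z up; its -x face looks towards the mirror; its top edge is 118 mm above this origin and 130 mm above the table
- board_top (a point): middle of the board's top edge, where the clip goes (the clip's x along the board's x, target on the -x side)
- lens (a point): centre of the front glass of the small black camera on its little tripod, 107 mm above the table; it looks towards the mirror
- aim (a point): point 107 mm above the table, straight above the brass screw; when the target hangs on the middle of the board and the mirror squarely faces this point, the camera sees the target in the middle of the mirror (to about 0.01 rad)
- mirror_face (a point): centre of the silvered face, 107 mm above the table, on the turning axis; face 90 mm wide (y), 110 mm high (z); x is the face's normal, out of the silvered side; it turns with the mirror. For the camera to see the target in the middle, x must halve the angle, seen from above, between the directions to the lens and to the target
- mirror_grip (a point): middle of the black bar grip on top of the mirror, on the turning axis: 12 mm thick along the mirror's x, 48 mm long along its y, 30 mm high, centre 189 mm above the table, top at 204 mm; the mirror's frame ends 24 mm below this point
- mirror (a joint): angle of the mirror about its upright axis, rad: 0 at its rest stop, growing counter-clockwise seen from above, up to 1.6; a spring turns it back to 0 (torque 0.036 N m at 0 and 0.06 N m more per rad). The target needs about 0.45 to 1.25
- block_a: loose dark wooden cube, 40 mm; a bystander; origin at the centre of its underside
- block_b: loose dark wooden cube, 40 mm; a bystander; origin at the centre of its underside
- block_c: loose dark wooden cube, 40 mm; a bystander; origin at the centre of its underside
- tape: loose roll of grey tape lying flat, 100 mm across, 48 mm high; a bystander; origin under its centre
- mug: loose white mug, 80 mm across, 90 mm high; a bystander; origin under its centre
- driver: loose screwdriver lying on the table; a bystander
Not all that is in view belongs to the job. There is more than one size of the clip; the job needs the largest.

How it is judged:
By the outcome, as a careful person would: the job done as asked, in the order asked, and still so for the second after the job is handed in, while the arm keeps its last pose, push and grip.
It also fails if it takes over 48 s, if anything falls off the work surface, if the arm or the gripper's body presses on something with over 40 N, if the wrist force passes 120 N, or if a joint passes its speed limit or range.

## Robot

A 6-joint arm with a two-finger parallel gripper is mounted at the origin on the work surface. World frame = base frame: x ahead of the robot, y to its left, z up, the work surface at z = 0. Lengths are in m, angles in rad, forces in N, time in s.
With the tool pointing down it reaches from about 0.25 to 0.775 m from the base axis. Payload 4 kg.
Tool frame: the origin (TCP) lies between the finger pads; the fingertips stand 25 mm ahead of it and the grasp point (between the pads) lies 6 mm ahead of it (robot.tip_reach is the z of the fingertips in the tool frame, in m); z points along the fingers, y is the line along which they close (so a half turn about z gives the same grasp; the last joint's range is limited). The gripper opens to 94 mm and grips with 3 to 60 N. Pads are 16 mm wide; open, the fingers measure 119 mm over their backs; the gripper's body (75 mm by 177 mm) begins 78 mm behind the grasp point.
Start: joints at [-0.103, 0.087, 1.371, -0, 1.684, -0.103], TCP at [0.55, -0, 0.231] pointing down, gripper open.
Joint ranges: [-3.1, 3.1], [-0.76, 2.03], [0.27, 2.55], [-1.08, 4.22], [0.17, 2.65], [-2.57, 2.57]. Speed limits (rad/s): [2.79, 2.79, 3.14, 3.14, 3.14, 3.14].

## Interface

Orientations are given as [roll, pitch, yaw] about the fixed x, y, z axes, in that order (R = Rz(yaw) Ry(pitch) Rx(roll)).
In Python, from bench import robot gives the robot as it stands. The module is installed in compiled form; this text tells all that it offers.
- The arm moves only by the shell command python3 -m handwheel 'ROWS'. ROWS is JSON, a list of rows, each a list of 3 entries, a list of its own where there are three numbers: the turn, a rotation vector about the world's x, y, z in units of 90 degrees (1.0 is 90 degrees), then the shift along the world's x, y, z in units of 0.05 m (1.0 is 0.05 m), then the closure, from 0 (fully open) to 1 (shut). A call has 1 to 5 rows; each row shifts and turns the commanded pose from where the row before left it; what a row does not reach is not made up. A row lasts 1/10 s, in which the tool goes at most 50 mm and 8.59 degrees, less where a joint would pass 70% of its speed; a pose out of reach is approached as far as the arm can. A call with a number of a shift or a turn outside -1 to 1 is refused whole. A call with a gripper value outside its range is refused whole. The fingers move at their own pace and stop on an object; the grip force is fixed at half the most. Time passes only in rows, so rows that do not move let the fingers close. It gives the time, the measured TCP pose, the force, the opening and the grip force at its end, in the units of the state.
- robot.get_obs(): the state, without advancing time (a new reading comes with each control period).
- robot.snapshot(name): name is "scene" or "side" or "wrist"; returns (picture, depth): 480x640x3 uint8, red, green, blue; 480x640 float32, m along the optical axis (not along the pixel's ray), 0 where there is no reading.
- robot.calibration(name): a dict with "mtx" (3x3 intrinsics, pixels), "D" ([k1, k2, p1, p2, k3] as OpenCV has them; the pictures are not rectified), "extrinsics" (4x4, takes a point from camera to world coordinates); the wrist camera has in their place "hand_eye" (4x4, takes a point from camera to tool coordinates, whose origin is the TCP and whose axes are the flange's). Camera axes: x right, y down, z forward; pixel columns grow to the right and rows downward; lengths in m; the calibration is good to about 2 mm. A picture is of the moment at which its call begins: read the wrist's pose just before it. calibration takes no time and is no camera call.
- robot.close_job(): hands the job in; it is judged then, once.
Trained networks look in the newest picture that a camera, given by its name, has taken for a name from the list of things; names that differ only in an ending like _2 or _b are one class to them, and where a whole thing is asked for, a point or a joint stands for the part that bears it (a point fixed in the world has none). Each returns a list of dicts, best first, with "p" (0 to 1); they miss things now and then, are a little off and sometimes report something else, mostly with a low value. They report only what shows in the picture. A call takes as long as a camera call. They do not tell look-alikes from the thing itself.
- robot.boxes_of(query, camera): "bbox" ([left, top, right, bottom] in pixels, round what is visible of it).
The state is a dict: "time": time; "joint_positions": joint angles; "qvel": joint speeds; "joint_torque": joint torques, N m; "tool_pos": TCP position; "ee_rot": TCP orientation; "wrist_force": force on the tool from outside, world axes, zero at the start; "wrist_torque": the same for the moment, N m; "width": finger opening in m; "finger_force": force on a finger pad.
Only numpy, scipy, OpenCV 4.12 (cv2) and the standard library are available. Lean on these libraries where they do the work, as an engineer would, in place of code of your own. Each camera call takes 0.05 s, during which the arm holds its last target. There are 200 camera calls.

## Working session

There is one attempt and no reset: what is moved stays moved. The work goes in short steps, Python scripts to look and compute and a shell command to move; the robot and the scene stay as the last step left them, time stands still between calls to the robot, and variables do not carry over. Pictures are saved under pics/ and viewed, at most 10 in all, crops included, and the job is handed in when it is done.

```bash
mkdir -p pics; cat > h.py <<'E'
import numpy as np, cv2
from bench import robot
from scipy.spatial.transform import Rotation as R
def ext(name,obs=None):
    c=robot.calibration(name)
    if name!='wrist': return c,np.array(c['extrinsics'])
    o=obs or robot.get_obs(); T=np.eye(4); T[:3,:3]=R.from_euler('xyz',o['ee_rot']).as_matrix(); T[:3,3]=o['tool_pos']
    return c,T@np.array(c['hand_eye'])
def rays(name,uv,obs=None):
    c,T=ext(name,obs)
    n=cv2.undistortPoints(np.array(uv,float).reshape(-1,1,2),np.array(c['mtx']),np.array(c['D']))[:,0]
    return T[:3,3],np.c_[n,np.ones(len(n))]@T[:3,:3].T
def atz(name,uv,z,obs=None):
    o,d=rays(name,uv,obs); return o+d*((z-o[2])/d[:,2])[:,None]
def bydepth(name,uv,dep,obs=None):
    o,d=rays(name,uv,obs); return o+d*np.array(dep)[:,None]
def cloud(name,depth,obs=None,step=1):
    v,u=np.mgrid[0:480:step,0:640:step]; uv=np.c_[u.ravel(),v.ravel()]
    dd=depth[v,u].ravel(); P=bydepth(name,uv,dd,obs).reshape(v.shape+(3,)); P[depth[v,u]==0]=np.nan
    return P
def proj(name,P,obs=None):
    c,T=ext(name,obs); Ti=np.linalg.inv(T)
    return cv2.projectPoints(np.array(P,float).reshape(-1,1,3),cv2.Rodrigues(Ti[:3,:3])[0],Ti[:3,3],np.array(c['mtx']),np.array(c['D']))[0][:,0]
def save(n,img): cv2.imwrite('pics/'+n+'.png',img[:,:,::-1])
E
python3 - <<'E'
from h import *
for n in ['scene','side']:
    im,d=robot.snapshot(n); save(n+'0',im); np.save(n+'0.npy',d); cv2.imwrite(n+'raw.png',im[:,:,::-1])
    print(n,ext(n)[1].round(3).tolist())
    for q in ['clip','woodbox','rig','board','lens','mirror_face','mirror_grip','target','block_a','tape','mug']:
        print(q,[( [int(x) for x in b['bbox']],round(b['p'],2)) for b in robot.boxes_of(q,n)][:4])
E
```

```text
scene [[0.693, 0.524, -0.495, 1.109], [0.72, -0.513, 0.467, -0.553], [-0.009, -0.68, -0.733, 0.971], [0.0, 0.0, 0.0, 1.0]]
clip [([251, 355, 282, 370], 0.95), ([176, 297, 202, 334], 0.85), ([229, 314, 247, 330], 0.53), ([302, 301, 330, 346], 0.2)]
woodbox [([99, 283, 229, 412], 0.91)]
rig [([288, 235, 412, 369], 0.62)]
board [([298, 302, 330, 346], 0.65), ([365, 236, 389, 284], 0.62)]
lens [([363, 233, 387, 291], 0.76)]
mirror_face [([269, 200, 306, 248], 0.81), ([177, 311, 193, 334], 0.22)]
mirror_grip [([291, 237, 414, 369], 0.52)]
target [([181, 297, 201, 332], 0.97), ([225, 307, 247, 334], 0.6), ([253, 353, 278, 372], 0.59)]
block_a [([178, 298, 204, 334], 0.68), ([370, 187, 388, 208], 0.67), ([308, 275, 330, 298], 0.61), ([409, 196, 429, 212], 0.58)]
tape [([210, 251, 246, 289], 0.55), ([296, 295, 330, 345], 0.28)]
mug [([447, 206, 492, 250], 0.72)]
side [[-0.907, -0.275, 0.319, 0.077], [-0.421, 0.576, -0.7, 0.931], [0.008, -0.77, -0.638, 0.972], [0.0, 0.0, 0.0, 1.0]]
clip [([341, 203, 364, 218], 0.69), ([363, 152, 379, 185], 0.6)]
woodbox [([194, 359, 219, 390], 0.69), ([337, 139, 432, 210], 0.58)]
rig [([207, 179, 306, 291], 0.62)]
board [([268, 178, 295, 224], 0.76), ([237, 230, 260, 280], 0.38), ([256, 354, 280, 381], 0.38)]
lens [([232, 230, 261, 281], 0.58)]
mirror_face [([325, 208, 363, 266], 0.96), ([369, 218, 408, 257], 0.59)]
mirror_grip [([114, 306, 167, 360], 0.69), ([322, 207, 364, 267], 0.67)]
target [([279, 372, 334, 449], 0.75), ([362, 151, 378, 187], 0.55), ([298, 192, 310, 204], 0.52), ([337, 205, 361, 219], 0.51)]
block_a [([288, 233, 304, 261], 0.61), ([194, 358, 219, 393], 0.59), ([254, 353, 280, 381], 0.55)]
tape [([370, 215, 408, 258], 0.68)]
mug [([113, 308, 165, 359], 0.9)]
```

```bash
python3 - <<'E'
import cv2
im=cv2.imread('sceneraw.png')[180:430,80:500]; cv2.imwrite('pics/s1.png',cv2.resize(im,(798,475),interpolation=cv2.INTER_CUBIC))
im=cv2.imread('sideraw.png')[130:410,100:440]; cv2.imwrite('pics/s2.png',cv2.resize(im,(728,600),interpolation=cv2.INTER_CUBIC))
E
```

```text
(no output)
```

View pics/s1.png

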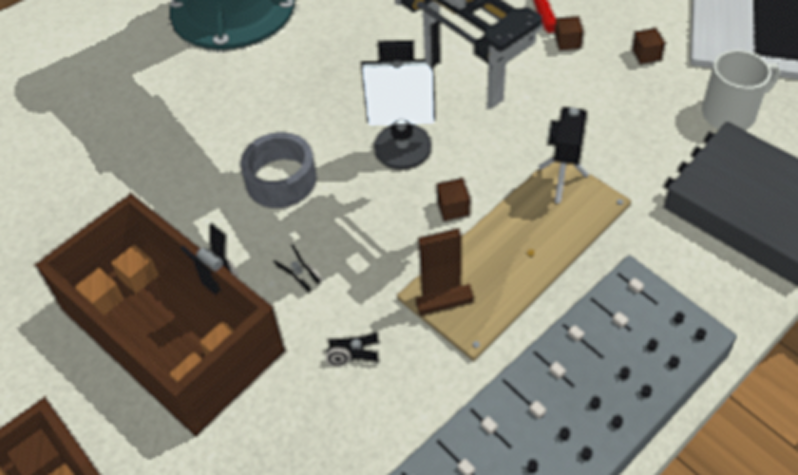

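View pics/s2.png

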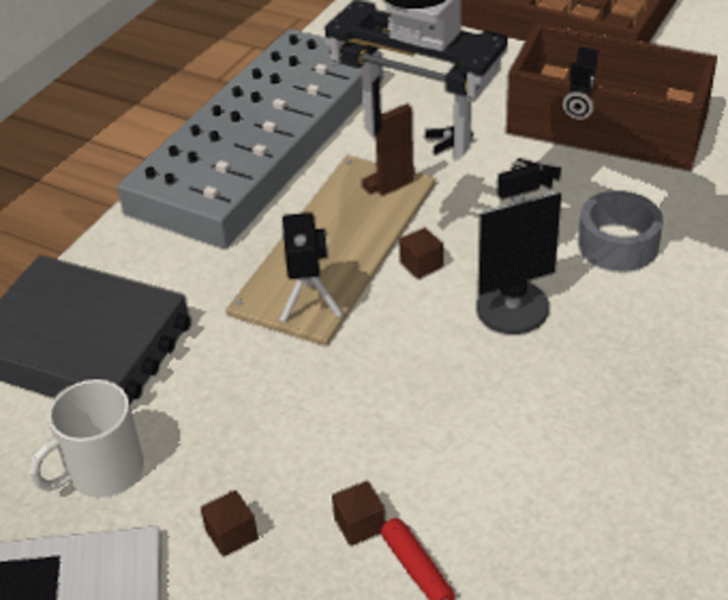

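The scene picture shows three things that could be the clip:
- the clip standing on the wooden box wall at scene (190,315), with its round target facing outwards at side (370,178)
- a small clip lying at (265,362)
- another lying at (237,322)

I choose the one on the box wall. The mirror is at (290,230) with its grip at (289,206), the board at (312,320), the camera at (380,250) and the brass screw at (359,313).

```bash
python3 - <<'E'
from h import *
Ps=cloud('scene',np.load('scene0.npy')); Pd=cloud('side',np.load('side0.npy'))
def rect(P,lab):
    (c,s,a)=cv2.minAreaRect(P[:,:2].astype(np.float32)*1000); print(lab,len(P),np.round(c,1),np.round(s,1),round(a,1),'z',np.nanpercentile(P[:,2],[2,50,98]).round(4))
def sel(P,box,z0,z1,lab):
    l,t,r,b=box; Q=P[t:b,l:r].reshape(-1,3); Q=Q[(Q[:,2]>z0)&(Q[:,2]<z1)]
    if len(Q)>3: rect(Q,lab)
    else: print(lab,'none',len(Q))
    return Q
S=(95,280,232,415)
sel(Ps,S,.092,.106,'box s'); sel(Pd,(325,135,440,215),.092,.106,'box d')
sel(Ps,S,.112,.16,'clip s'); sel(Pd,(340,135,400,215),.112,.16,'clip d')
sel(Pd,(358,155,382,192),.03,.088,'clip tgt d')
sel(Ps,(288,240,412,370),.008,.016,'rig s'); sel(Pd,(200,190,310,295),.008,.016,'rig d')
sel(Ps,(296,295,332,346),.11,.14,'board s');sel(Ps,(296,295,332,346),.035,.14,'board all s'); sel(Pd,(268,175,297,226),.035,.14,'board d')
sel(Ps,(360,230,392,265),.08,.14,'cam s'); sel(Pd,(228,225,263,265),.08,.14,'cam d')
sel(Ps,(262,195,312,250),.172,.22,'grip s'); sel(Pd,(315,200,370,235),.172,.22,'grip d')
sel(Ps,(262,205,312,250),.06,.16,'mir s'); sel(Pd,(315,205,370,270),.06,.16,'mir d')
hs=cv2.cvtColor(cv2.imread('sceneraw.png'),cv2.COLOR_BGR2HSV)
print('screw',atz('scene',[[359,313]],.014))
# other obstacles: anything higher than .05 in workspace grid
for P in (Ps,Pd):
    Q=P.reshape(-1,3); Q=Q[(Q[:,0]>.1)&(Q[:,0]<.95)&(abs(Q[:,1])<.6)]
    g={}
    for x,y,z in Q[Q[:,2]>.05]: k=(int(x*20),int(np.floor(y*20))); g[k]=max(g.get(k,0),z)
    print(' '.join(f'{k[0]*5},{k[1]*5}:{int(v*1000)}' for k,v in sorted(g.items())))
E
```

```text
box s 1959 [ 456.4 -400.7] [265.9 150.7] 6.9 z [0.0927 0.0988 0.1029]
box d 923 [ 454.6 -400.1] [260.6 160.9] 6.5 z [0.0925 0.0978 0.1033]
clip s 203 [ 481.2 -338. ] [29.  46.9] 7.8 z [0.1121 0.1283 0.1439]
clip d 170 [ 475.7 -336.3] [27.4 52.3] 5.2 z [0.1134 0.1295 0.1432]
clip tgt d 535 [ 499.7 -392.6] [ 72.3 168.4] 19.4 z [0.0308 0.0554 0.0869]
rig s 5017 [578.8 -23.3] [318.  322.3] 3.7 z [0.0084 0.0117 0.0152]
rig d 2904 [664.1 -58.4] [416.7 265.4] 86.9 z [0.0082 0.0109 0.0153]
board s 212 [ 654.2 -138.2] [48.4 15.8] 64.7 z [0.1109 0.1266 0.1324]
board all s 623 [ 654.3 -138.1] [48.7 15.9] 64.7 z [0.0376 0.0926 0.1313]
board d 522 [ 650.6 -135.5] [56.1 22.1] 62.6 z [0.0369 0.0838 0.1296]
cam s 488 [638.9  99.2] [46.8 66.7] 34.5 z [0.0951 0.1268 0.1336]
cam d 531 [634.9 103.9] [44.7 70.1] 34.4 z [0.0886 0.124  0.1313]
grip s 271 [460.1  -0.6] [89.1 33.6] 11.9 z [0.1747 0.1986 0.2187]
grip d 259 [449.7   5.3] [83. 33.] 20.5 z [0.1744 0.1931 0.2138]
mir s 998 [432.8  -3.4] [93.5 15.8] 47.9 z [0.0621 0.1123 0.1589]
mir d 1209 [ 4.276e+02 -1.000e-01] [98.6 17.8] 46.3 z [0.0624 0.1124 
[... 1955 characters left out ...]
 55,-45:103 55,-40:102 55,-35:102 55,-10:595 55,-5:597 55,0:598 55,5:598 60,-60:62 60,-55:60 60,-20:130 60,-15:131 60,-5:348 60,0:349 60,5:131 60,10:134 65,-60:63 65,-15:130 65,5:130 65,10:129 65,35:91 65,40:93 70,-60:63 70,-55:54 70,30:90 70,35:92 70,40:92 70,45:73 75,-60:63 75,-30:53 75,-25:52 75,-20:53 75,-15:52 75,-10:51 75,-5:53 75,0:51 75,5:50 75,15:50 75,20:50 75,30:50 75,35:90 75,40:92 75,55:79 80,-35:51 80,-30:58 80,-25:61 80,-20:58 80,-15:59 80,-10:60 80,-5:58 80,0:60 80,5:53 80,55:202 85,-40:50 85,-35:61 85,-30:61 85,-25:59 85,-20:60 85,-15:60 85,-10:62 85,-5:61 85,0:61 85,5:53 85,55:201 90,-40:52 90,-35:64 90,-30:62 90,-25:60 90,-20:61 90,-15:62 90,-10:62 90,-5:63 90,0:65 90,5:51
```

```bash
python3 - <<'E'
from h import *
o=robot.get_obs(); print(o['time'],o['tool_pos'],o['ee_rot'],o['joint_positions'],o['width']); print(np.round(robot.calibration('wrist')['hand_eye'],3))
print(R.from_euler('xyz',o['ee_rot']).as_matrix().round(3))
im=cv2.imread('sideraw.png')[145:215,330:440]; cv2.imwrite('pics/c1.png',cv2.resize(im,(660,420),interpolation=cv2.INTER_CUBIC))
E
```

```text
1.2 [5.50009580e-01 3.98880874e-09 2.30507243e-01] [3.14150836e+00 2.00748008e-05 1.57083205e+00] [-1.03083071e-01  8.71907983e-02  1.37070722e+00 -1.13636902e-05
  1.68360872e+00 -1.03120077e-01] 0.09407772056316431
[[-0.    -0.968 -0.252  0.073]
 [ 1.     0.    -0.001  0.   ]
 [ 0.001 -0.252  0.968 -0.153]
 [ 0.     0.     0.     1.   ]]
[[-0.  1.  0.]
 [ 1.  0. -0.]
 [-0.  0. -1.]]
```

View pics/c1.png

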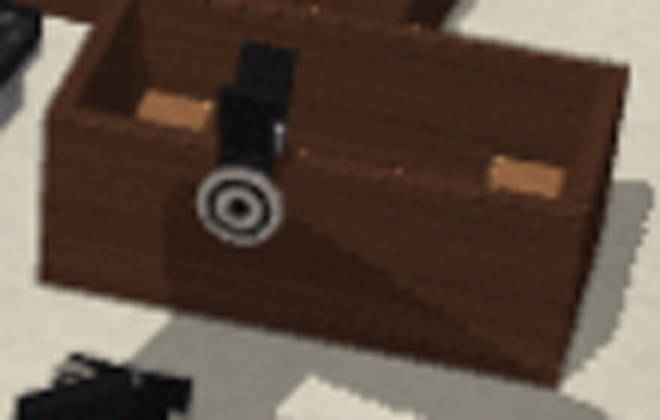

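The crop shows the black clip upright on the box's +y wall, with its white and black ringed target facing outwards at crop (240,207). The choice is confirmed, so I move above it.

```bash
python3 -m handwheel '[[[0,0,-0.0928],[-0.144,-0.672,0.02],0],[[0,0,-0.0928],[-0.144,-0.672,0.02],0],[[0,0,-0.0928],[-0.144,-0.672,0.02],0],[[0,0,-0.0928],[-0.144,-0.672,0.02],0],[[0,0,-0.0928],[-0.144,-0.672,0.02],0]]'; python3 -m handwheel '[[[0,0,-0.0928],[-0.144,-0.672,0.02],0],[[0,0,-0.0928],[-0.144,-0.672,0.02],0],[[0,0,-0.0928],[-0.144,-0.672,0.02],0],[[0,0,-0.0928],[-0.144,-0.672,0.02],0],[[0,0,-0.0928],[-0.144,-0.672,0.02],0]]'; python3 -m handwheel '[[[0,0,0],[0,0,0],0],[[0,0,0],[0,0,0],0]]'
python3 - <<'E'
from h import *
o=robot.get_obs(); im,d=robot.snapshot('wrist'); save('w1',im); np.save('w1.npy',d)
print(o['tool_pos'],o['ee_rot'],o['joint_positions'].round(3))
P=cloud('wrist',d,o)
def rect(Q,lab):
    c,s,a=cv2.minAreaRect(Q[:,:2].astype(np.float32)*1000); print(lab,len(Q),np.round(c,1),np.round(s,1),round(a,1),Q.mean(0).round(4))
Q=P.reshape(-1,3); Q=Q[np.isfinite(Q[:,0])]
near=np.hypot(Q[:,0]-.478,Q[:,1]+.336)<.045
for z0,z1 in((.112,.18),(.135,.18),(.14,.16)):
    q=Q[near&(Q[:,2]>z0)&(Q[:,2]<z1)]; rect(q,(z0,z1)); print(q[:,2].max())
w=Q[(Q[:,2]>.095)&(Q[:,2]<.105)&(abs(Q[:,1]+.335)<.05)]; 
w=w[(abs(w[:,0]-.478)>.03)&(abs(w[:,0]-.478)<.07)]
if len(w)>10: rect(w,'wall'); 
l=cv2.fitLine(w[:,:2].astype(np.float32),cv2.DIST_HUBER,0,.01,.01).ravel(); print(l, np.degrees(np.arctan2(l[1],l[0])))
E
```

```text
time: 1.7
tool_pos: [0.5136, -0.1692, 0.2356]
ee_rot: [3.141, -0.0, 0.836]
wrist_force: [-0.5, 0.3, 0.3]
width: 0.0938
finger_force: 0.0
time: 2.2
tool_pos: [0.4776, -0.3374, 0.2406]
ee_rot: [3.141, -0.0, 0.107]
wrist_force: [0.5, -0.1, -0.8]
width: 0.094
finger_force: 0.0
time: 2.4
tool_pos: [0.4778, -0.3363, 0.2402]
ee_rot: [-3.141, 0.0, 0.113]
wrist_force: [1.0, 0.1, -0.1]
width: 0.0941
finger_force: 0.0
[ 0.47777608 -0.33632254  0.24019482] [-3.14061497e+00  1.17202073e-04  1.13042059e-01] [-7.110e-01  1.630e-01  1.268e+00  1.000e-03  1.712e+00  7.470e-01]
(0.112, 0.18) 2232 [ 478.2 -340.5] [28.1 46.3] 7.4 [ 0.4793 -0.3407  0.1286]
0.1444582075523071
(0.135, 0.18) 907 [ 478.4 -340.5] [26.6 46.3] 6.9 [ 0.479  -0.3407  0.1409]
0.1444582075523071
(0.14, 0.16) 675 [ 478.3 -340.5] [26.4 46.3] 6.9 [ 0.4786 -0.3406  0.1421]
0.1444582075523071
wall 1778 [ 477.8 -340.8] [141.3  11.4] 6.4 [ 0.4845 -0.3399  0.0993]
[ 0.99370736  0.11200745  0.48449352 -0.3399217 ] 6.4310493
```

View pics/w1.png

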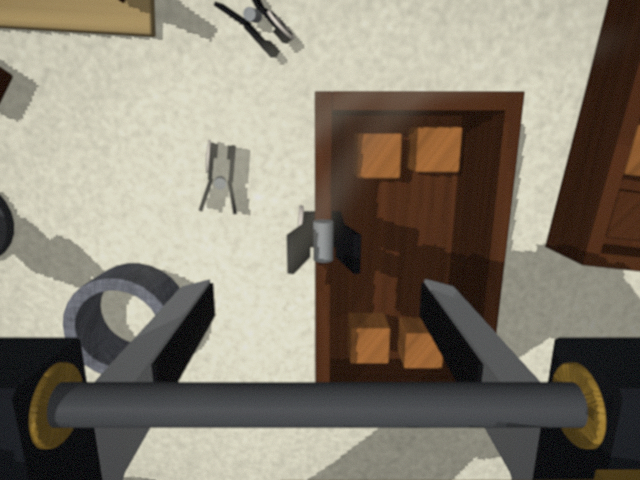

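The wrist picture shows the clip on the wall with its pin at (323,240), and the two decoy clips lying on the table at (220,180) and (262,25). It measures at (0.478,-0.3405), so I descend and squeeze.

```bash
python3 -m handwheel '[[[0,0,0],[0.01,-0.08,-0.5],0],[[0,0,0],[0,0,-0.5],0],[[0,0,0],[0,0,-0.5],0],[[0,0,0],[0,0,-0.5],0],[[0,0,0],[0,0,0],0]]'; python3 -m handwheel '[[[0,0,0],[0,0,0],1],[[0,0,0],[0,0,0],1],[[0,0,0],[0,0,0],1],[[0,0,0],[0,0,0],1],[[0,0,0],[0,0,0],1]]';python3 -m handwheel '[[[0,0,0],[0,0,0],1],[[0,0,0],[0,0,0],1],[[0,0,0],[0,0,0],1]]'
```

```text
time: 2.95
tool_pos: [0.4771, -0.3367, 0.1362]
ee_rot: [-3.135, 0.006, 0.116]
wrist_force: [0.2, 0.4, -0.1]
width: 0.0939
finger_force: 0.0
time: 3.45
tool_pos: [0.4788, -0.3403, 0.1414]
ee_rot: [3.14, -0.001, 0.113]
wrist_force: [-0.7, 1.0, 0.8]
width: 0.0573
finger_force: 0.0
time: 3.75
tool_pos: [0.4792, -0.3412, 0.1439]
ee_rot: [3.137, -0.003, 0.113]
wrist_force: [-2.4, -1.0, 14.3]
width: 0.0336
finger_force: 9.9
```

```bash
python3 -m handwheel '[[[0,0,0],[0,0,0],1],[[0,0,0],[0,0,0],1],[[0,0,0],[0,0,0],1]]'; python3 -m handwheel '[[[0,0,0],[0,0,0.1],1],[[0,0,0],[0,0,0.2],1],[[0,0,0],[0,0,0.5],1],[[0,0,0],[0,0,0.5],1],[[0,0,0],[0,0,0.5],1]]'
```

```text
time: 4.05
tool_pos: [0.4794, -0.3417, 0.145]
ee_rot: [3.136, -0.004, 0.113]
wrist_force: [-3.3, -0.4, 12.0]
width: 0.0276
finger_force: 30.0
time: 4.55
tool_pos: [0.4783, -0.3397, 0.2309]
ee_rot: [-3.14, 0.001, 0.113]
wrist_force: [-0.4, -0.2, -1.0]
width: 0.0272
finger_force: 30.0
```

```bash
python3 -m handwheel '[[[0,0,0.0924],[0.394,0.343,0.086],1],[[0,0,0.0924],[0.394,0.343,0.086],1],[[0,0,0.0924],[0.394,0.343,0.086],1],[[0,0,0.0924],[0.394,0.343,0.086],1],[[0,0,0.0924],[0.394,0.343,0.086],1]]'; python3 -m handwheel '[[[0,0,0.0924],[0.394,0.343,0.086],1],[[0,0,0.0924],[0.394,0.343,0.086],1],[[0,0,0],[0,0,0],1],[[0,0,0],[0,0,0],1],[[0,0,0],[0,0,0],1]]'
cat > b.py <<'E'
from h import *
o=robot.get_obs(); im,d=robot.snapshot('wrist'); save('w2',im); np.save('w2.npy',d)
print(o['tool_pos'],o['ee_rot'],o['joint_positions'].round(3))
P=cloud('wrist',d,o); Q=P.reshape(-1,3); Q=Q[np.isfinite(Q[:,0])]
def rect(Q,lab):
    if len(Q)<5: print(lab,len(Q)); return
    c,s,a=cv2.minAreaRect(Q[:,:2].astype(np.float32)*1000); print(lab,len(Q),np.round(c,1),np.round(s,1),round(a,1),np.median(Q,0).round(4))
near=np.hypot(Q[:,0]-.654,Q[:,1]+.138)<.04
rect(Q[near&(Q[:,2]>.124)&(Q[:,2]<.136)],'board top')
print(proj('wrist',[.654,-.138,.13],o))
T=R.from_euler('xyz',o['ee_rot']).as_matrix(); t=(Q-o['tool_pos'])@T
c=t[(abs(t[:,0])<.03)&(abs(t[:,1])<.04)&(t[:,2]>.0)&(t[:,2]<.1)]
for a,b in((0,.025),(.025,.05),(.05,.07),(.07,.1)):
    q=c[(c[:,2]>a)&(c[:,2]<b)]
    if len(q): print(a,len(q),'x',q[:,0].min(),q[:,0].max(),'y',q[:,1].min(),q[:,1].max(),q[:,2].max())
E
python3 b.py
```

```text
time: 5.05
tool_pos: [0.5776, -0.2534, 0.2518]
ee_rot: [-3.14, 0.0, 0.845]
wrist_force: [-1.0, -1.2, -1.2]
width: 0.0275
finger_force: 30.0
time: 5.55
tool_pos: [0.6157, -0.2206, 0.2601]
ee_rot: [-3.14, 0.001, 1.127]
wrist_force: [-0.2, 0.1, -1.1]
width: 0.0272
finger_force: 30.0
[ 0.61572934 -0.22055629  0.26008767] [-3.14040047e+00  5.40243008e-04  1.12712151e+00] [-4.300e-01  3.220e-01  1.036e+00 -1.000e-03  1.785e+00  1.300e-02]
board top 1491 [ 652.2 -139.4] [49.9 12. ] 62.2 [ 0.6525 -0.1387  0.1292]
[[315.76594467 104.42253685]]
0 1910 x -0.013031906859661317 0.012798304751959694 y -0.02572910265789584 0.025597951569661728 0.024970851513552817
0.025 2541 x -0.01564903108632812 0.013339686842149215 y -0.021941407043804782 0.017996474065906952 0.04998977841538502
0.05 804 x -0.007511247094386111 0.01869262236133878 y -0.027494584720767958 0.02350196021274145 0.06988466918792587
0.07 292 x -0.011126388468698655 0.016110727572671787 y -0.03017304830988691 0.02581891051624788 0.0842428197370547
```

View pics/w2.png

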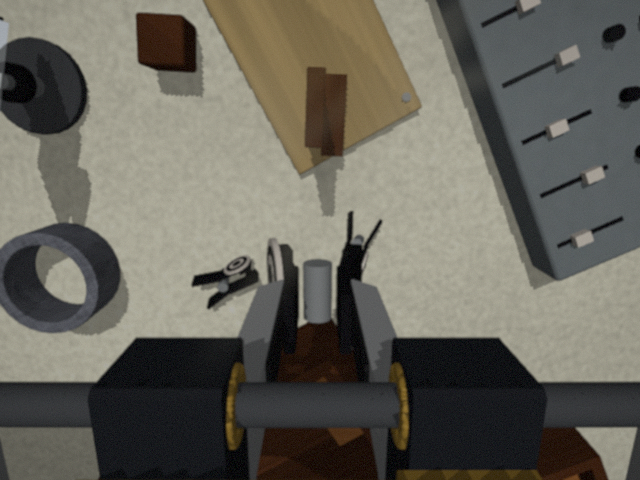

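The wrist picture shows the board top as the left strip at (315,110), and the clip held open with the target on the left, which is the mirror side. The board top measures (0.6522,-0.1394) at 62.2°, 49.9 x 12.0 mm, which matches the given size.

```bash
python3 -m handwheel '[[[0,0,-0.027],[0.365,0.812,0],1],[[0,0,0],[0.365,0.812,0],1],[[0,0,0],[0,0,0],1],[[0,0,0],[0,0,0],1]]'; python3 -m handwheel '[[[0,0,0],[0,0,-0.5],1],[[0,0,0],[0,0,-0.5],1],[[0,0,0],[0,0,-0.4],1],[[0,0,0],[0,0,-0.2],1],[[0,0,0],[0,0,0],1]]'; python3 -m handwheel '[[[0,0,0],[0,0,-0.1],1],[[0,0,0],[0,0,-0.06],1],[[0,0,0],[0,0,0],1]]'
```

```text
time: 6.0
tool_pos: [0.6526, -0.1388, 0.2604]
ee_rot: [-3.141, 0.001, 1.087]
wrist_force: [0.6, 0.8, -1.1]
width: 0.0273
finger_force: 30.0
time: 6.5
tool_pos: [0.6514, -0.14, 0.1786]
ee_rot: [-3.138, 0.001, 1.084]
wrist_force: [0.5, 0.4, -0.4]
width: 0.0277
finger_force: 30.0
time: 6.8
tool_pos: [0.6535, -0.1395, 0.1752]
ee_rot: [3.138, 0.0, 1.086]
wrist_force: [-1.8, -0.9, 4.2]
width: 0.0272
finger_force: 30.0
```

```bash
python3 -m handwheel '[[[0,0,0],[0,0,-0.06],1],[[0,0,0],[0,0,0],1],[[0,0,0],[0,0,0],1]]'; python3 -m handwheel '[[[0,0,0],[0,0,0],0.6],[[0,0,0],[0,0,0],0.5],[[0,0,0],[0,0,0],0.4],[[0,0,0],[0,0,0],0.3],[[0,0,0],[0,0,0],0.3]]'; python3 -m handwheel '[[[0,0,0],[0,0,0],0.3],[[0,0,0],[0,0,0],0.3]]'; python3 - <<'E'
from h import *
o=robot.get_obs(); im,d=robot.snapshot('wrist'); np.save('w3.npy',d)
P=cloud('wrist',d,o); Q=P.reshape(-1,3); Q=Q[np.isfinite(Q[:,0])]
t=(Q-[.6522,-.1394,.13])@R.from_euler('z',-27.8,degrees=True).as_matrix() # board frame
t=t[(abs(t[:,0])<.028)&(abs(t[:,1])<.02)]
for a,b in((-.01,.0),(0,.02),(.02,.035),(.035,.06)):
    q=t[(t[:,2]>a)&(t[:,2]<b)]
    if len(q): print(a,len(q),q.min(0).round(4),q.max(0).round(4))
E
```

```text
time: 7.1
tool_pos: [0.6535, -0.1395, 0.175]
ee_rot: [3.136, 0.0, 1.086]
wrist_force: [-4.8, -0.1, 11.3]
width: 0.0275
finger_force: 30.0
time: 7.6
tool_pos: [0.6529, -0.1386, 0.1689]
ee_rot: [-3.141, -0.0, 1.087]
wrist_force: [0.9, 0.8, -0.3]
width: 0.0635
finger_force: 0.0
time: 7.8
tool_pos: [0.6529, -0.1387, 0.1692]
ee_rot: [-3.141, 0.0, 1.087]
wrist_force: [-0.3, -0.3, 0.7]
width: 0.0658
finger_force: 0.0
-0.01 505 [-0.0183  0.0063 -0.01  ] [ 0.0149  0.02   -0.    ]
0 3224 [-0.017  -0.0199  0.    ] [0.0176 0.0196 0.02  ]
0.02 1621 [-0.0204 -0.013   0.02  ] [0.0214 0.0137 0.035 ]
0.035 2319 [-0.023  -0.0129  0.035 ] [0.0234 0.0139 0.0444]
```

The clip is seated and closed: handle tops 44 mm above the edge, ±23 mm in x, centred in y within 1 mm. Next I retreat and look at the mirror.

```bash
python3 -m handwheel '[[[0,0,0],[0,0,0.3],0.3],[[0,0,0],[0,0,0.6],0.3],[[0,0,0],[0,0,0.8],0.3],[[0,0,0],[0,0,0.6],0.3]]'; python3 -m handwheel '[[[0,0,-0.032],[-0.94,0.23,0],0.3],[[0,0,-0.032],[-0.94,0.23,0],0.3],[[0,0,-0.032],[-0.94,0.23,0],0.3],[[0,0,-0.032],[-0.94,0.23,0],0.3],[[0,0,-0.03],[-0.94,0.23,0]
,0.3]]';  python3 -m handwheel '[[[0,0,0],[-0.94,0.23,0],0.3],[[0,0,0],[0,0,0],0.3],[[0,0,0],[0,0,0],0.3],[[0,0,0],[0,0,0],0.3]]'
python3 - <<'E'
from h import *
o=robot.get_obs(); im,d=robot.snapshot('wrist'); save('w4',im); np.save('w4.npy',d)
print(o['tool_pos'],o['ee_rot'],o['joint_positions'].round(3))
P=cloud('wrist',d,o); Q=P.reshape(-1,3); Q=Q[np.isfinite(Q[:,0])]
def rect(Q,lab):
    if len(Q)<5: print(lab,len(Q)); return
    c,s,a=cv2.minAreaRect(Q[:,:2].astype(np.float32)*1000); print(lab,len(Q),np.round(c,1),np.round(s,1),round(a,1),np.median(Q,0).round(4))
near=np.hypot(Q[:,0]-.43,Q[:,1]+.001)<.07
rect(Q[near&(Q[:,2]>.198)&(Q[:,2]<.21)],'grip top')
rect(Q[near&(Q[:,2]>.155)&(Q[:,2]<.17)],'frame top')
im,d=robot.snapshot('scene'); np.save('scene1.npy',d); save('sc1',im[180:380,150:420])
im2,d2=robot.snapshot('side'); np.save('side1.npy',d2)
a=im[190:360,250:400]; b=im2[140:270,220:390]
cv2.imwrite('pics/pair.png',np.hstack([cv2.resize(a,(390,442),interpolation=cv2.INTER_CUBIC),cv2.resize(b,(405,442))])[:,:,::-1])
E
```

```text
time: 8.25
tool_pos: [0.6532, -0.1388, 0.2887]
ee_rot: [3.138, -0.001, 1.087]
wrist_force: [0.7, -0.2, 0.7]
width: 0.0654
finger_force: 0.0
time: 8.75
tool_pos: [0.4162, -0.0808, 0.286]
ee_rot: [3.14, -0.001, 0.837]
wrist_force: [0.0, -0.1, -0.3]
width: 0.0656
finger_force: 0.0
time: 9.15
tool_pos: [0.3719, -0.0701, 0.2855]
ee_rot: [3.14, -0.001, 0.838]
wrist_force: [-0.7, -0.1, -0.7]
width: 0.0655
finger_force: 0.0
[ 0.37193107 -0.07011128  0.28548344] [ 3.13975275e+00 -7.27241661e-04  8.38436768e-01] [-0.336 -0.306  1.619 -0.     1.827  0.396]
grip top 2001 [433.3  -7.1] [47.6 11.6] 47.8 [ 0.4335 -0.0066  0.2028]
frame top 1496 [429.5  -3.3] [95.4  9.7] 48.2 [4.281e-01 1.000e-04 1.636e-01]
```

View pics/w4.png

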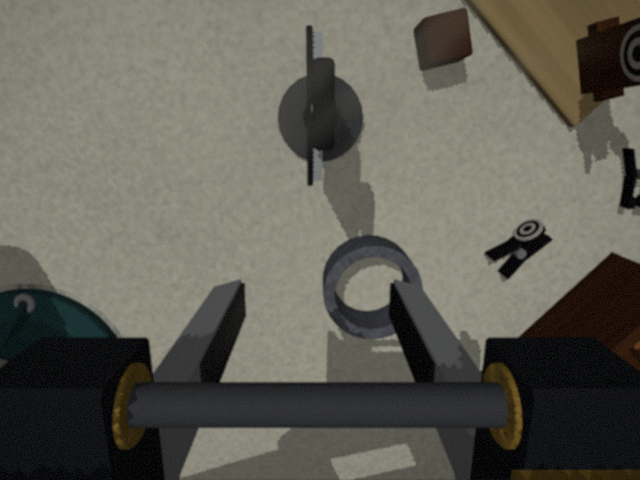

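View pics/pair.png

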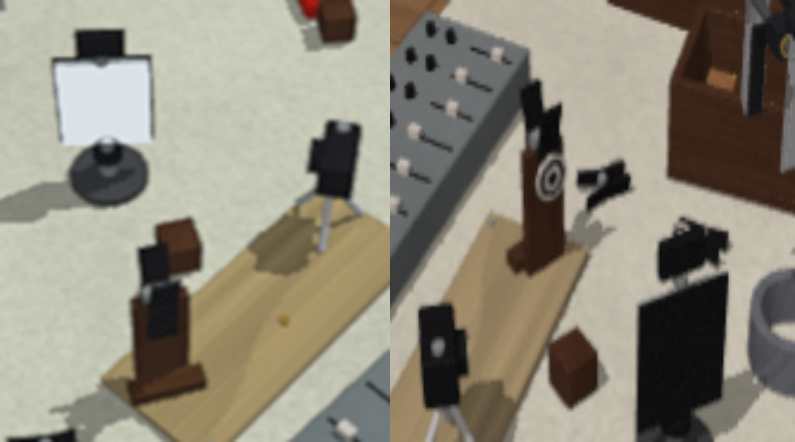

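The clip sits upright and centred on the board with the target facing the mirror: crop (550,175) on the right of the pair. The mirror grip is at (0.4333,-0.0071), with the mirror's y axis at 48°. One wrist look at the screw and lens settles the aim.

```bash
python3 -m handwheel '[[[0,0,0],[0.92,-0.04,0],0.3],[[0,0,0],[0.92,-0.04,0],0.3],[[0,0,0],[0.92,-0.04,0],0.3],[[0,0,0],[0.92,-0.04,0],0.3],[[0,0,0],[0.92,-0.04,0],0.3]]';  python3 -m handwheel '[[[0,0,0],[0,0,0],0.3],[[0,0,0],[0,0,0],0.3],[[0,0,0],[0,0,0],0.3]]'
python3 - <<'E'
from h import *
o=robot.get_obs(); im,d=robot.snapshot('wrist'); save('w5',im); np.save('w5.npy',d)
print(o['tool_pos'],o['ee_rot'])
P=cloud('wrist',d,o); Q=P.reshape(-1,3)
print('screw px pred',proj('wrist',[.69,-.017,.014],o),'lens pred',proj('wrist',[.62,.095,.107],o))
hsv=cv2.cvtColor(im,cv2.COLOR_RGB2HSV)
u,v=proj('wrist',[.69,-.017,.014],o)[0].astype(int)
w=hsv[max(v-30,0):v+30,max(u-30,0):u+30].astype(int); m=(w[:,:,1]>np.median(w[:,:,1])+40)
yx=np.argwhere(m); print(len(yx)); 
if len(yx): c=yx.mean(0)[::-1]+[max(u-30,0),max(v-30,0)]; print('screw',c,yx.std(0),atz('wrist',[c],.014,o))
def rect(Q,lab):
    if len(Q)<5: print(lab,len(Q)); return
    c,s,a=cv2.minAreaRect(Q[:,:2].astype(np.float32)*1000); print(lab,len(Q),np.round(c,1),np.round(s,1),round(a,1),np.median(Q,0).round(4),cv2.boxPoints((c,s,a)).round(1).tolist())
q=Q[np.isfinite(Q[:,0])]; n=np.hypot(q[:,0]-.637,q[:,1]-.1)<.06
for z in((.08,.14),(.1,.14),(.115,.14)): rect(q[n&(q[:,2]>z[0])&(q[:,2]<z[1])],z)
q2=q[(q[:,2]>.15)&(np.hypot(q[:,0]-.652,q[:,1]+.139)<.04)&(q[:,2]<.19)]; rect(q2,'clip')
E
```

```text
time: 9.8
tool_pos: [0.6037, -0.0799, 0.283]
ee_rot: [-3.14, 0.001, 0.839]
wrist_force: [0.0, -0.7, 0.6]
width: 0.066
finger_force: 0.0
time: 10.1
tool_pos: [0.6006, -0.0798, 0.2848]
ee_rot: [-3.141, 0.0, 0.838]
wrist_force: [-0.5, 0.2, 0.4]
width: 0.0659
finger_force: 0.0
[ 0.60058427 -0.07975003  0.28475986] [-3.14138390e+00  2.65408280e-04  8.38490594e-01]
screw px pred [[342.53269601  97.48545447]] lens pred [[175.23802917  33.6750538 ]]
67
screw [342.55223881  97.52238806] [2.53546904 2.11097758] [[ 0.68999185 -0.01703784  0.014     ]]
(0.08, 0.14) 4078 [634.   89.2] [33.5 70. ] 57.1 [0.6351 0.0847 0.1259] [[595.5999755859375, 94.19999694824219], [654.2999877929688, 56.099998474121094], [672.5, 84.30000305175781], [613.7000122070312, 122.30000305175781]]
(0.1, 0.14) 3813 [632.5  89.4] [31.4 68.6] 54.0 [0.634  0.0858 0.1265] [[595.5, 96.9000015258789], [651.0, 56.5], [669.4000244140625, 81.9000015258789], [614.0, 122.19999694824219]]
(0.115, 0.14) 3230 [631.2  90. ] [28.  67.1] 50.5 [0.6336 0.0877 0.1272] [[596.5, 100.5], [648.2000122070312, 57.900001525878906], [666.0, 79.4000015258789], [614.2999877929688, 122.0999984741211]]
clip 1332 [ 652.4 -138.9] [26.2 46.8] 62.0 [ 0.6649 -0.1407  0.1681] [[625.5999755859375, -139.5], [667.0, -161.39999389648438], [679.2000122070312, -138.3000030517578], [637.9000244140625, -116.4000015258789]]
```

View pics/w5.png

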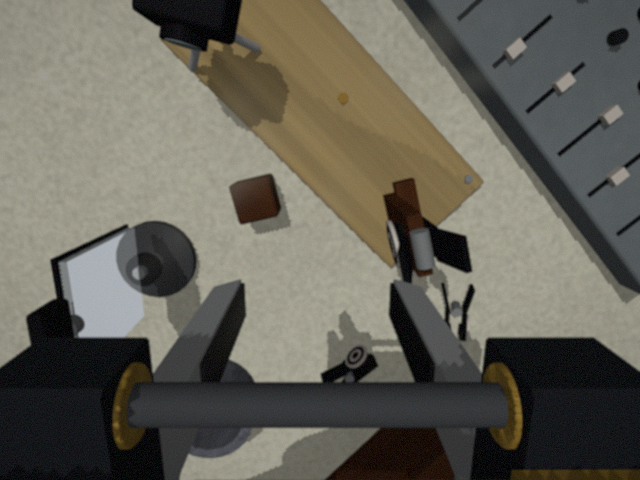

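The picture shows the brass screw at (342,98), which gives (0.690,-0.017), the lens at (185,40), and the clip on the board at (415,240). The mirror normal must go from -42.0° to -2.2°. I go to the grip.

```bash
python3 -m handwheel '[[[0,0,0],[-0.836,0.364,0],0.3],[[0,0,0],[-0.836,0.364,0],0.3],[[0,0,0],[-0.836,0.364,0],0.3],[[0,0,0],[-0.836,0.364,0],0.3],[[0,0,0],[0,0,0],0.3]]';  python3 -m handwheel '[[[0,0,0],[0,0,-0.4],0.3],[[0,0,0],[0,0,-0.5],0.3],[[0,0,0],[0,0,-0.4],0.3],[[0,0,0],[0,0,-0.2],0.3],[[0,0,0],[0,0,0],0.3]]'; python3 -m handwheel '[[[0,0,0],[0,0,-0.2],0.3],[[0,0,0],[0,0,-0.06],0.3],[[0,0,0],[0,0,0],0.3],[[0,0,0],[0,0,0],0.3]]'
```

```text
time: 10.65
tool_pos: [0.4286, -0.0052, 0.2868]
ee_rot: [3.139, -0.003, 0.84]
wrist_force: [0.1, 0.2, -0.1]
width: 0.0655
finger_force: 0.0
time: 11.15
tool_pos: [0.4329, -0.0071, 0.209]
ee_rot: [-3.141, 0.001, 0.838]
wrist_force: [-0.3, -0.5, -0.0]
width: 0.0658
finger_force: 0.0
time: 11.55
tool_pos: [0.434, -0.007, 0.197]
ee_rot: [3.141, -0.0, 0.838]
wrist_force: [-0.1, 0.1, -0.2]
width: 0.0655
finger_force: 0.0
```

```bash
python3 -m handwheel '[[[0,0,0],[0,0,0],1],[[0,0,0],[0,0,0],1],[[0,0,0],[0,0,0],1],[[0,0,0],[0,0,0],1],[[0,0,0],[0,0,0],1]]';  python3 -m handwheel '[[[0,0,0],[0,0,0],1],[[0,0,0],[0,0,0],1],[[0,0,0],[0,0,0],1],[[0,0,0],[0,0,0],1]]'
```

```text
time: 12.05
tool_pos: [0.4337, -0.007, 0.1966]
ee_rot: [3.141, -0.0, 0.838]
wrist_force: [0.3, 0.1, 1.1]
width: 0.0292
finger_force: 0.0
time: 12.45
tool_pos: [0.4336, -0.0068, 0.1966]
ee_rot: [-3.141, 0.0, 0.839]
wrist_force: [-0.9, 1.4, 0.5]
width: 0.0117
finger_force: 30.0
```

```bash
python3 -m handwheel '[[[0,0,0.044],[0,0,0],1],[[0,0,0.044],[0,0,0],1],[[0,0,0.044],[0,0,0],1],[[0,0,0.044],[0,0,0],1],[[0,0,0.044],[0,0,0],1]]';  python3 -m handwheel '[[[0,0,0.044],[0,0,0],1],[[0,0,0.044],[0,0,0],1],[[0,0,0.044],[0,0,0],1],[[0,0,0.044],[0,0,0],1],[[0,0,0.045],[0,0,0],1]]'; python3 -m handwheel '[[[0,0,0],[0,0,0],1],[[0,0,0],[0,0,0],1],[[0,0,0],[0,0,0],1]]'
cat > m.py <<'E'
from h import *
o=robot.get_obs(); print(o['tool_pos'],o['ee_rot'],o['wrist_torque'],o['finger_force'])
def plane(P,M=(.4333,-.0071),rad=.05):
    q=P.reshape(-1,3); q=q[np.isfinite(q[:,0])]
    q=q[(np.hypot(q[:,0]-M[0],q[:,1]-M[1])<rad)&(q[:,2]>.062)&(q[:,2]<.155)]
    for _ in range(4):
        l=cv2.fitLine(q[:,:2].astype(np.float32)*1000,cv2.DIST_HUBER,0,.01,.01).ravel()
        r=abs((q[:,0]*1000-l[2])*l[1]-(q[:,1]*1000-l[3])*l[0]); q=q[r<6]
    return round(np.degrees(np.arctan2(l[1],l[0])),2),len(q)
for n in('scene','side'):
    im,d=robot.snapshot(n); cv2.imwrite(n+'E.png',im[:,:,::-1])
    print(n,'before',plane(cloud(n,np.load(n+'0.npy'))),'now',plane(cloud(n,d)))
o=robot.get_obs(); im,d=robot.snapshot('wrist'); q=cloud('wrist',d,o).reshape(-1,3); q=q[np.isfinite(q[:,0])]
f=q[(np.hypot(q[:,0]-.4333,q[:,1]+.0071)<.06)&(q[:,2]>.155)&(q[:,2]<.17)]
c,s,a=cv2.minAreaRect(f[:,:2].astype(np.float32)*1000) if len(f)>5 else (0,0,0); print('frame',len(f),c,s,a)
a=cv2.imread('sceneE.png')[190:360,250:400]; b=cv2.imread('sideE.png')[140:270,220:390]
cv2.imwrite('pics/end.png',np.hstack([cv2.resize(a,(390,442),interpolation=cv2.INTER_CUBIC),cv2.resize(b,(405,442))]))
E
python3 m.py
```

```text
time: 12.95
tool_pos: [0.4336, -0.0068, 0.1966]
ee_rot: [-3.141, -0.0, 1.187]
wrist_force: [-0.3, 0.4, -0.0]
width: 0.0121
finger_force: 30.0
time: 13.45
tool_pos: [0.4337, -0.0069, 0.1966]
ee_rot: [-3.142, -0.0, 1.534]
wrist_force: [0.0, 1.1, -0.6]
width: 0.0121
finger_force: 30.0
time: 13.75
tool_pos: [0.4337, -0.0069, 0.1966]
ee_rot: [-3.142, -0.0, 1.53]
wrist_force: [-0.1, 1.7, 0.2]
width: 0.0117
finger_force: 30.0
[ 0.4336605  -0.00685222  0.19657961] [-3.14152533e+00 -2.19122594e-04  1.53022892e+00] [ 0.13049399  0.06826852 -0.10262736] 30.004123896360397
scene before (np.float32(48.44), 890) now (np.float32(88.93), 729)
side before (np.float32(48.13), 1072) now (np.float32(87.29), 484)
frame 1523 (428.12579345703125, -6.26751708984375) (95.02269744873047, 9.751501083374023) 87.10543823242188
```

View pics/end.png

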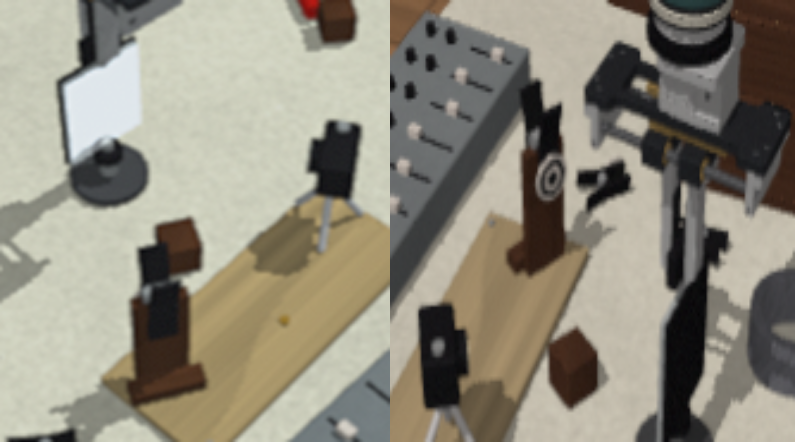

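The mirror face now stands at about 87.7° (tool 87.7, wrist 87.1, side 87.3, scene 88.9) against the 87.8° wanted. It is held with 30 N, and the clip and the bystanders in view are undisturbed, so I hand in.

```bash
python3 -c "
from bench import robot
print(robot.close_job())"
```

```text
the job is handed in; nothing more can be done
None
```

The large clip is on the middle of the board's top edge, pushed fully down with its target facing the mirror, and I handed the job in with the mirror held within about 1° of the computed angle; I could not see the tripod camera's own view to confirm it.

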